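# Fit an amber glass shade on a lamp stand and lock it with the quarter-turn cap

## Robot

A 7-joint arm with a two-finger parallel gripper is mounted at the origin on the work surface. World frame = base frame: x ahead of the robot, y to its left, z up, the work surface at z = 0. Lengths are in m, angles in rad, forces in N, time in s.
With the tool pointing down it reaches from about 0.375 to 0.925 m from the base axis. Payload 3.1 kg.
Tool frame: the origin (TCP) lies at the very end of the fingers, on their centre line; the grasp point (between the pads) lies 19 mm behind it (r.grasp_offset is the distance from the TCP to the grasp point, in m); z points along the fingers, y is the line along which they close (so a half turn about z gives the same grasp; the last joint's range is limited). The gripper opens to 85 mm and grips with 20 to 120 N. Pads are 22 mm wide; open, the fingers measure 114 mm over their backs; the gripper's body (76 mm by 85 mm) begins 54 mm behind the grasp point. The pads swing forward as they close: fully open they stand 13 mm farther back than shut.
Start: joints at [-1.306, 0.383, 0.044, 1.598, -0.018, 1.161, -0.05], TCP at [0.231, 0.608, 0.231] pointing down, gripper open.
Joint ranges: [-2.61, 2.61], [-0.41, 2.15], [-1.48, 1.57], [0, 2.5], [-1.57, 4.71], [0.05, 1.97], [-2.85, 2.85]. Speed limits (rad/s): [2.79, 2.79, 3.14, 3.14, 3.14, 3.14, 3.14].

## Interface

Orientations are given as a rotation vector (axis times angle).
In Python, from station import sensors, cams, r gives the robot as it stands.
- The arm moves only by the tool apply_moves, never from a script. Its argument "plan" is text: rows parted by semicolons, each of 7 numbers parted by spaces: the finger opening in cm, from 0 to 8.54, then the shift along the tool's x, y, z in cm, then the turn, a rotation vector about the tool's x, y, z in rad. In form: hand x y z ax ay az; .... A call has 1 to 20 rows; each row is the pose to reach, as a shift and turn from the pose commanded when the call began, along the tool's axes at that moment; what a row does not reach only later rows make up. A row lasts 1/8 s, in which the tool goes at most 62.5 mm and 10.7 degrees, less where a joint would pass 70% of its speed; a pose out of reach is approached as far as the arm can. A call with a gripper value outside its range is refused whole. The fingers move at their own pace and stop on an object; the grip force is fixed at half the most. Time passes only in rows, so rows that repeat a pose let the fingers close. It gives the time, the measured TCP pose, the force, the opening and the grip force at its end, in the units of the state.
- sensors.read_state(): the state, without advancing time (a new reading comes with each control period).
- cams.grab_frame(name): name is "scene" or "top" or "wrist"; returns a dict with "color" (384x512x3 uint8, red, green, blue), "z_map" (384x512 float32, m along the optical axis (not along the pixel's ray), 0 where there is no reading), "fx", "fy", "cx", "cy" (pixels), "R" (3x3) and "t" (3): a world point X has camera coordinates R X + t; the wrist camera has in their place "T_tool_cam" (4x4, takes a point from camera to tool coordinates, whose origin is the TCP and whose axes are the flange's). Camera axes: x right, y down, z forward; pixel columns grow to the right and rows downward; lengths in m; the calibration is good to about 2 mm. A picture is of the moment at which its call begins: read the wrist's pose just before it.
- r.finish_job(): hands the job in; it is judged then, once.
Trained networks look in a picture, given as the dict that the camera call returned (one of the last four; its "shot" number tells which), for a name from the list of things; names that differ only in an ending like _2 or _b are one class to them, and where a whole thing is asked for, a point or a joint stands for the part that bears it (a point fixed in the world has none). Each returns a list of dicts, best first, with "p" (0 to 1); they miss things now and then, are a little off and sometimes report something else, mostly with a low value. They report only what shows in the picture. A call takes as long as a camera call. They do not tell look-alikes from the thing itself.
- cams.trace(picture, name): "mask" (384x512 bool, what is visible of it) and "uv" ([column, row] in pixels, amid what is visible of it).
- cams.place_of(picture, name): "uv" ([column, row] in pixels: a listed point, or the origin of a listed thing).
The state is a dict: "clock": time; "qpos": joint angles; "qd": joint speeds; "joint_efforts": joint torques, N m; "position": TCP position; "eef_rot": TCP orientation; "force": force on the tool from outside, world axes, zero at the start; "torque": the same for the moment, N m; "width": finger opening in m; "finger_force": force on a finger pad.
Only numpy, scipy, OpenCV 4.12 (cv2) and the standard library are available. Lean on these libraries where they do the work, as an engineer would, in place of code of your own. Each camera call takes 0.05 s, during which the arm holds its last target. There are 200 camera calls.

## Task

Assemble the lamp on the dark wooden stand: put the brass support ring over its post first, then the amber glass shade, then the cap with its bar across the red pin; press the cap down against the spring until you feel it land on the post, ease it up a hair and turn it so that the bar lies along the pin and its lugs are caught under it, then let go and leave it locked. The glass is fragile and the post must not be forced: set the shade down and press gently, going by feel. Leave the green shade and the green glass disc where they are.

Things in the scene. Friction and masses are not known exactly. Their poses are not given: they have to be found in the camera images.
- stand: Fixed lamp stand: dark wooden round foot, 110 mm across, 28 mm high, an upright post on its axis and a sprung seat disc round the post. Origin: centre of the foot's underside, on the post's axis; z up; x runs along the red cross pin. The post can be set higher or lower through the seat, and its setting h, 0 to 20 mm, is NOT measured.
- seat_face (a point): On the axis, 68 mm above the foot's underside: upper face of the unpressed seat, a dark steel disc 62 mm across. Sprung and damped (0.1 N per mm/s), it yields when pushed down: from 7 N (less the weight lying on it), then 0.3 N more per mm, 28 mm of travel. The steel shaft, 32 mm in diameter, stands 18.5 mm + h above this point and ends in a flat shoulder, its edge bevelled 2 mm.
- pin_lowest (a point): On the axis, 98 mm above the foot's underside: middle of the red cross pin if h is 0 (it is h higher). The pin, 32 mm long, 7 wide, 6 high, crosses a black stem 14 mm in diameter that rises 16.5 mm from the shaft's shoulder. Above that shoulder: pin underside 8.5 mm, pin top 14.5 mm. Post, shoulder and pin do not yield.
- ring: Brass support ring, 58 mm outside, 36 mm bore, 14 mm high. Origin: centre of its underside, z up. It goes over pin and post and lies flat on the seat. 140 g.
- shade: Amber glass lamp shade, fragile: tubular neck, 52 mm outside, 36 mm bore, 30 mm high, and around it a shallow cone from the neck at 14 mm height down to the rim, 120 mm across, at height 0. Origin: centre of the underside, z up. Held by the upper half of the neck. The neck stands on the ring, round the post. Over 22 N between it and ring, cap or stand breaks it. About 220 g.
- cap: Aluminium cap, a cup 50 mm across open below, 26 mm high to the flat of its top; on that a black grip bar (46 mm long along the cap's x, 14 mm thick along y, 26 mm high; 52 mm in all). Origin: centre of the underside, z up. It stands on the top of the shade's neck. 120 g.
- cap_lug (a point): Inside the cap under one end of its bar (15 mm from the axis, 3 mm above its underside): one of two lugs, at +x and -x, 6 mm high, 9 wide, from 11 to 20 mm off the axis. They pass beside the pin only with the bar 60 to 90 degrees from it. Press till the lugs land on the shaft's shoulder (pressed 5 to 26 mm; over 30 N there is too much), ease up 1 to 2 mm, turn either way till the bar lies along the pin, let go.
- green_shade: Green glass shade of the same shape as the amber one, a bystander. Origin: centre of the underside.
- roundel: Flat green glass disc, 80 mm across, 12 mm thick, a bystander. Origin: centre of its underside.
Mind the look-alikes: they are no part of the job. There is more than one size of the shade; the one meant has the size given above. What is shaped like the stand but blue is not meant.

How it is judged:
By the outcome, as a careful person would: the job done as asked, in the order asked, and still so for the second after the job is handed in, with the robot touching nothing.
It also fails if it takes over 72 s, if anything falls off the work surface, if the arm or the gripper's body presses on something with over 40 N, if the wrist force passes 120 N, or if a joint passes its speed limit or range.

## Working session

There is one attempt and no reset: what is moved stays moved. The work goes in short steps, Python scripts to look and compute and a tool call to move; the robot and the scene stay as the last step left them, time stands still between calls to the robot, and variables do not carry over. Pictures are saved under pics/ and viewed, at most 10 in all, crops included, and the job is handed in when it is done.

Besides the shell and the picture viewer there is one more tool, called as name(argument=value, ...), one argument or row to a line, values as JSON. apply_moves: Moves the arm, as the interface text tells. Its arguments: {"type":"object","properties":{"plan":{"type":"string"}},"required":["plan"]}

```bash
mkdir -p pics; ls; python3 - <<'E'
from station import sensors,cams,r
import cv2,numpy as np
s=sensors.read_state();print({k:np.round(v,4) for k,v in s.items()},r.grasp_offset)
ims=[]
for n in("scene","top"):
    p=cams.grab_frame(n);ims.append(p["color"]);np.savez(n,**{k:v for k,v in p.items()})
    print(n,p["fx"],p["cx"],p["R"],p["t"])
    for nm in("stand","ring","shade","cap","green_shade","roundel","pin_lowest","cap_lug"):
        for d in cams.place_of(p,nm)[:4]:print(n,nm,np.round(d["uv"],1),round(d["p"],2))
cv2.imwrite("pics/a.png",cv2.resize(ims[0],(800,600))[:,:,::-1]);cv2.imwrite("pics/b.png",cv2.resize(ims[1],(800,600))[:,:,::-1])
E
```

```text
pics
{'clock': np.float64(0.0), 'qpos': array([-1.3058,  0.3838,  0.0438,  1.5996, -0.0179,  1.1612, -0.0499]), 'qd': array([-0.0004,  0.0005,  0.0001,  0.0015, -0.0017, -0.    , -0.0001]), 'joint_efforts': array([-3.00000e-04, -4.33459e+01,  1.02440e+00, -2.49511e+01,
        1.07000e-02,  1.14000e-02, -0.00000e+00]), 'position': array([0.2303, 0.6068, 0.2299]), 'eef_rot': array([-0.5665, -3.0897,  0.0042]), 'force': array([ 0.4107, -0.2672, -0.4849]), 'torque': array([ 0.0244, -0.0527,  0.0462]), 'finger_force': np.float64(0.0), 'width': np.float64(0.0851)} 0.0187
scene 359.8760736376372 252.96681689049035 [[-0.41700574  0.90865541  0.0212498 ]
 [ 0.514379    0.25520827 -0.81870812]
 [-0.74934669 -0.33047553 -0.57381658]] [ 0.24214821 -0.21010604  1.31768947]
scene stand [284.3 199.7] 0.85
scene stand [259.3 235.1] 0.8
scene ring [367.6 282.6] 0.8
scene shade [184.5 176.7] 0.96
scene shade [219.8 206.9] 0.83
scene cap [381.8 224. ] 0.68
scene cap [184.3 179.1] 0.61
scene green_shade [136.6 213.2] 0.59
scene roundel [288.9 277.2] 0.85
scene pin_lowest [262.  202.8] 0.71
scene pin_lowest [290.5 169.7] 0.64
scene pin_lowest [289.9 275.9] 0.4
scene cap_lug [381.1 232.4] 0.75
top 369.0284104167835 260.97608515986644 [[ 1.17241405e-03 -9.99987144e-01 -4.93337031e-03]
 [-9.95787234e-01 -7.15137564e-04 -9.16911867e-02]
 [ 9.16864798e-02  5.02008721e-03 -9.95775270e-01]] [0.00761139 0.57608996 0.98177211]
top stand [255.8 184.2] 0.89
top stand [254.6 240. ] 0.77
top ring [165.3 168.4] 0.78
top ring [253.9 185.9] 0.64
top shade [363.6 228.7] 0.65
top shade [304.3 206.3] 0.65
top shade [221.4 151.5] 0.27
top cap [157.3 245.7] 0.81
top green_shade [157.1 245.8] 0.64
top green_shade [365.6 159.1] 0.61
top roundel [218.8 152.9] 0.66
top pin_lowest [256.5 182.2] 0.63
```

View pics/a.png

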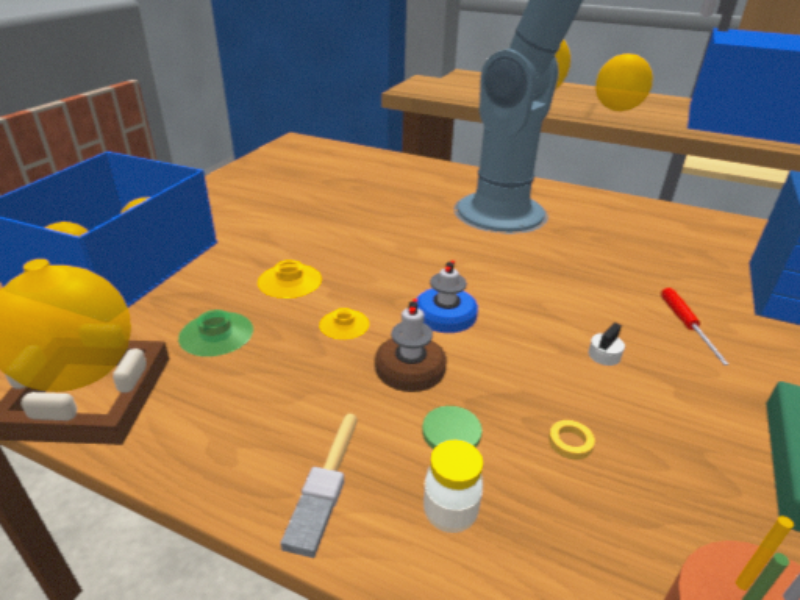

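View pics/b.png

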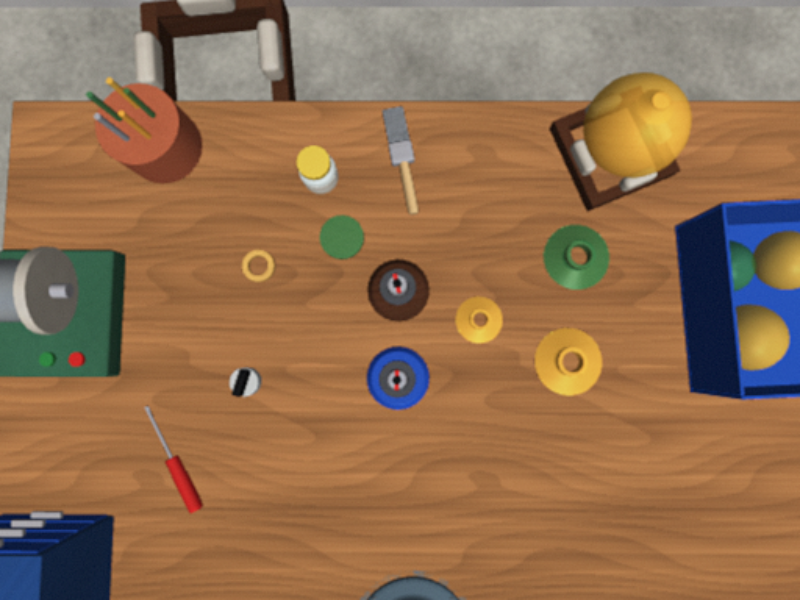

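The scene picture shows the brown stand at (410,360)/800 and the blue decoy behind it at (447,300). In the top picture the large amber shade is at (570,360), with a small look-alike at (480,320). The ring is at (258,265), the cap at (245,382) and the brown stand at (398,290).

```bash
cat >h.py <<'E'
from station import sensors,cams,r
import cv2,numpy as np
from scipy.spatial.transform import Rotation as Ro
def cam(p,st=None):
    if "R" in p: return p["R"].T,-p["R"].T@p["t"]      # cam->world
    T=p["T_tool_cam"];W=Ro.from_rotvec(st["eef_rot"]).as_matrix()
    return W@T[:3,:3],W@T[:3,3]+st["position"]
def cloud(p,st=None):
    v,u=np.mgrid[:384,:512];z=p["z_map"]
    c=np.stack([(u-p["cx"])/p["fx"]*z,(v-p["cy"])/p["fy"]*z,z],-1)
    R,t=cam(p,st);X=c@R.T+t;X[z==0]=np.nan;return X
def atz(p,uv,h,st=None):
    R,t=cam(p,st);uv=np.atleast_2d(uv).astype(float)
    d=np.c_[(uv[:,0]-p["cx"])/p["fx"],(uv[:,1]-p["cy"])/p["fy"],np.ones(len(uv))]@R.T
    return t+d*((h-t[2])/d[:,2])[:,None]
def circ(P):
    A=np.c_[2*P[:,:2],np.ones(len(P))];s=np.linalg.lstsq(A,(P[:,:2]**2).sum(1),rcond=None)[0]
    return s[:2],np.sqrt(s[2]+s[0]**2+s[1]**2)
def contour(m):
    c=max(cv2.findContours(m.astype(np.uint8),cv2.RETR_EXTERNAL,cv2.CHAIN_APPROX_NONE)[0],key=cv2.contourArea);return c[:,0]
def row(pos,yaw,s=None):
    """pos = TCP world, yaw = world angle of the tool y axis (finger closing), modulo pi"""
    s=s or sensors.read_state();W=Ro.from_rotvec(s["eef_rot"]).as_matrix()
    best=None
    for k in(0,1):
        y=np.array([np.cos(yaw+k*np.pi),np.sin(yaw+k*np.pi),0]);z=np.array([0,0,-1.]);M=np.c_[np.cross(y,z),y,z]
        d=Ro.from_matrix(W.T@M).as_rotvec()
        print("shift cm",np.round(W.T@(np.array(pos)-s["position"])*100,2),"rot",np.round(d,3),"q7",round(s["qpos"][6],2))
E
python3 - <<'E'
from h import *
for n in("scene","top"):
    p=cams.grab_frame(n);X=cloud(p)
    hsv=cv2.cvtColor(p["color"],cv2.COLOR_RGB2HSV)
    for nm in("stand","ring","shade","cap"):
        for d in cams.trace(p,nm)[:3]:
            P=X[d["mask"]];P=P[np.isfinite(P[:,0])]
            print(n,nm,round(d["p"],2),np.round(d["uv"]),"med",np.round(np.median(P,0),3),"zpct",np.round(np.percentile(P[:,2],[2,50,98]),3),"ext",np.round(np.ptp(P,0)[:2],3),
             "circ", *[np.round(c,4) for c in circ(atz(p,contour(d["mask"]),{"ring":.014,"shade":0,"stand":.028,"cap":.026}[nm]))])
E
```

```text
scene stand 0.68 [286. 192.] med [0.454 0.037 0.029] zpct [0.003 0.029 0.099] ext [0.222 0.117] circ [0.4246 0.0289] 0.0783
scene stand 0.63 [260. 227.] med [0.608 0.037 0.028] zpct [0.    0.028 0.117] ext [0.229 0.129] circ [0.5764 0.0212] 0.0805
scene ring 0.81 [370. 280.] med [0.642 0.281 0.013] zpct [0.001 0.013 0.016] ext [0.072 0.056] circ [0.6421 0.2801] 0.0309
scene shade 0.8 [186. 179.] med [ 0.484 -0.26   0.008] zpct [-0.001  0.008  0.031] ext [0.121 0.123] circ [ 0.4629 -0.2759] 0.0611
scene shade 0.76 [221. 208.] med [ 0.551 -0.109  0.005] zpct [-0.001  0.005  0.022] ext [0.088 0.085] circ [ 0.5371 -0.116 ] 0.0423
scene shade 0.33 [261. 226.] med [0.608 0.036 0.029] zpct [0.003 0.029 0.117] ext [0.203 0.124] circ [0.5446 0.009 ] 0.083
scene cap 0.76 [385. 219.] med [0.445 0.295 0.026] zpct [0.001 0.026 0.053] ext [0.129 0.049] circ [0.4302 0.2968] 0.0422
top stand 0.66 [254. 241.] med [0.44  0.025 0.027] zpct [0.017 0.027 0.1  ] ext [0.113 0.108] circ [0.4395 0.0268] 0.0528
top stand 0.59 [252. 185.] med [0.588 0.025 0.027] zpct [0.018 0.027 0.118] ext [0.105 0.102] circ [0.5922 0.026 ] 0.0522
top ring 0.63 [170. 167.] med [0.638 0.274 0.012] zpct [-0.     0.012  0.016] ext [0.054 0.055] circ [0.6374 0.2756] 0.0272
top shade 0.85 [305. 209.] med [ 0.541 -0.115  0.004] zpct [-0.003  0.004  0.021] ext [0.079 0.082] circ [ 0.5417 -0.1166] 0.0405
top shade 0.69 [358. 234.] med [ 0.467 -0.271  0.006] zpct [-0.002  0.006  0.03 ] ext [0.116 0.122] circ [ 0.4683 -0.2748] 0.0584
top shade 0.16 [255. 183.] med [0.589 0.026 0.027] zpct [0.018 0.027 0.118] ext [0.109 0.105] circ [0.5956 0.0279] 0.054
top cap 0.85 [153. 244.] med [0.433 0.288 0.026] zpct [-0.002  0.026  0.053] ext [0.052 0.059] circ [0.4328 0.2917] 0.0263
```

```bash
python3 - <<'E'
from h import *
p=cams.grab_frame("top");X=cloud(p);c=p["color"].astype(int)
D=np.hypot(X[...,0]-.592,X[...,1]-.026)<.07
red=D&(c[...,0]>140)&(c[...,1]<80)&(c[...,2]<80)
print(red.sum(),X[red].round(3)[:12]); print("maxz",np.sort(X[D][:,2])[-15:].round(4))
P=X[D&(X[...,2]>.055)&(X[...,2]<.085)];print("seat",circ(P),len(P),P[:,2].mean(),P.mean(0))
uv=np.argwhere(red)[:,::-1];Q=atz(p,uv,.112);w,v=np.linalg.eigh(np.cov(Q[:,:2].T));print(Q.mean(0),np.degrees(np.arctan2(v[1,1],v[0,1])),w**.5)
row([.6378,.2757,.16],np.radians(23))
E
```

```text
17 [[0.607 0.033 0.118]
 [0.608 0.03  0.114]
 [0.608 0.028 0.115]
 [0.605 0.033 0.12 ]
 [0.605 0.03  0.116]
 [0.605 0.028 0.116]
 [0.603 0.03  0.115]
 [0.602 0.028 0.118]
 [0.6   0.03  0.116]
 [0.599 0.028 0.121]
 [0.585 0.025 0.118]
 [0.585 0.023 0.117]]
maxz [0.1191 0.1192 0.1194 0.1195 0.1195 0.1201 0.1202 0.1203 0.1204 0.1205
 0.1205 0.1207 0.121  0.1211 0.122 ]
seat (array([0.59457939, 0.02738697]), np.float64(0.024807549483873165)) 295 0.06679423314350844 [0.59194851 0.02665379 0.06679423]
[0.59555221 0.02731094 0.112     ] -165.17168022748533 [0.0015985  0.01223273]
shift cm [-49.85 -16.6    7.12] rot [ 0.    -0.     0.807] q7 -0.05
shift cm [-49.85 -16.6    7.12] rot [ 0.     0.    -2.335] q7 -0.05
```

apply_moves(
  plan="8.5 -50 -16.5 7 0 0 0.807;8.5 -50 -16.5 7 0 0 0.807;8.5 -50 -16.5 7 0 0 0.807;8.5 -50 -16.5 7 0 0 0.807;8.5 -50 -16.5 7 0 0 0.807;8.5 -50 -16.5 7 0 0 0.807;8.5 -50 -16.5 7 0 0 0.807;8.5 -50 -16.5 7 0 0 0.807;8.5 -50 -16.5 7 0 0 0.807;8.5 -50 -16.5 7 0 0 0.807;8.5 -50 -16.5 7 0 0 0.807",
)

```text
clock: 2.82
position: [0.6388, 0.2774, 0.1611]
eef_rot: [-1.732, -2.619, -0.001]
force: [0.1, 0.5, 0.1]
width: 0.0848
finger_force: 0.0
```

```bash
cat >>h.py <<'E'
def look(n,save=None):
    st=sensors.read_state();p=cams.grab_frame("wrist");X=cloud(p,st)
    if save: cv2.imwrite(f"pics/{save}.png",p["color"][:,:,::-1])
    return st,p,X
E
python3 - <<'E'
from h import *
st,p,X=look("ring","w1");print(st["clock"],st["position"],st["qpos"].round(2),p["T_tool_cam"].round(3),p["fx"])
for d in cams.trace(p,"ring")[:2]:
    P=X[d["mask"]];print(d["p"],d["uv"],np.nanpercentile(P[:,2],[2,50,98]),circ(atz(p,contour(d["mask"]),.014,st)))
E
```

```text
2.825 [0.63875071 0.27743667 0.16109022] [-0.71  0.55  0.34  1.55 -0.2   1.08  0.08] [[-0.    -0.948 -0.318  0.082]
 [ 1.    -0.     0.    -0.001]
 [-0.    -0.318  0.948 -0.143]
 [ 0.     0.     0.     1.   ]] 315.0388235822897
0.71 [267.1, 187.9] [0.004397   0.01434104 0.01600564] (array([0.6359887 , 0.28029696]), np.float64(0.028458500971209697))
```

View pics/w1.png

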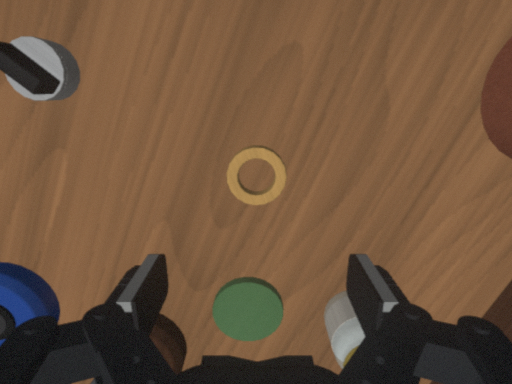

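The wrist picture shows the ring centred near (257,176). The network's mask is off by several pixels, so I'll segment by colour and height instead.

```bash
cat >>h.py <<'E'
def ringfit(p,X,c0,h,rad,st=None,sat=0,hue=(0,180),zmin=.008,zmax=1):
    hsv=cv2.cvtColor(p["color"],cv2.COLOR_RGB2HSV)
    m=(np.hypot(X[...,0]-c0[0],X[...,1]-c0[1])<rad)&(X[...,2]>zmin)&(X[...,2]<zmax)&(hsv[...,1]>=sat)&(hsv[...,0]>=hue[0])&(hsv[...,0]<=hue[1])
    m=cv2.morphologyEx(m.astype(np.uint8),cv2.MORPH_CLOSE,np.ones((3,3)))
    k=contour(m);return circ(atz(p,k,h,st)),int(m.sum()),(k.min(0),k.max(0))
E
python3 - <<'E'
from h import *
st,p,X=look("ring")
print(ringfit(p,X,(.638,.277),.014,.045,st)); print(atz(p,[256.5,176.5],.014,st))
p=cams.grab_frame("top");X=cloud(p);print(ringfit(p,X,(.638,.277),.014,.045))
E
```

```text
((array([0.70771883, 0.11277068]), np.float64(0.12971861074972332)), 15664, (array([ 98, 254], dtype=int32), array([414, 383], dtype=int32)))
[[0.63615485 0.28082974 0.014     ]]
((array([0.78564633, 0.544327  ]), np.float64(0.08032255847273291)), 3763, (array([40, 90], dtype=int32), array([106, 142], dtype=int32)))
```

```bash
python3 - <<'E'
from h import *
st,p,X=look("ring")
print(ringfit(p,X,(.637,.279),.014,.045,st,zmax=.02)); 
p=cams.grab_frame("top");X=cloud(p);print(ringfit(p,X,(.638,.277),.014,.045,zmax=.02))
p=cams.grab_frame("scene");X=cloud(p);print(ringfit(p,X,(.638,.277),.014,.045,zmax=.02))
row([.637,.2795,.003],np.radians(23))
E
```

```text
((array([0.63592797, 0.27971899]), np.float64(0.028365256952872606)), 1778, (array([226, 147], dtype=int32), array([285, 205], dtype=int32)))
((array([0.63811836, 0.27745546]), np.float64(0.027247754655754013)), 202, (array([154, 159], dtype=int32), array([174, 179], dtype=int32)))
((array([0.6394113 , 0.27954391]), np.float64(0.029217750657586028)), 378, (array([351, 269], dtype=int32), array([379, 291], dtype=int32)))
shift cm [ 0.28 -0.09 15.85] rot [ 0.    -0.     0.001] q7 0.08
shift cm [ 0.28 -0.09 15.85] rot [ 1.00e-03  0.00e+00 -3.14e+00] q7 0.08
```

apply_moves(
  plan="8.5 0.2 -0.1 6 0 0 0;8.5 0.2 -0.1 12 0 0 0;8.5 0.2 -0.1 14.5 0 0 0;8.5 0.2 -0.1 15.8 0 0 0;8.5 0.2 -0.1 15.8 0 0 0;4 0.2 -0.1 15.8 0 0 0;4 0.2 -0.1 15.8 0 0 0;4 0.2 -0.1 15.8 0 0 0;4 0.2 -0.1 15.8 0 0 0;4 0.2 -0.1 15.8 0 0 0;4 0.2 -0.1 15.8 0 0 0",
)

```text
clock: 4.55
position: [0.6397, 0.2781, 0.0068]
eef_rot: [1.734, 2.618, 0.006]
force: [-1.9, -1.3, 6.4]
width: 0.0543
finger_force: 61.7
```

```bash
python3 - <<'E'
from h import *
st,p,X=look("ring","w2");print(st["position"],st["width"],st["force"])
E
```

```text
[0.63972682 0.27813568 0.00675482] 0.05432412148971932 [-1.9371723  -1.26429393  6.3991875 ]
```

View pics/w2.png

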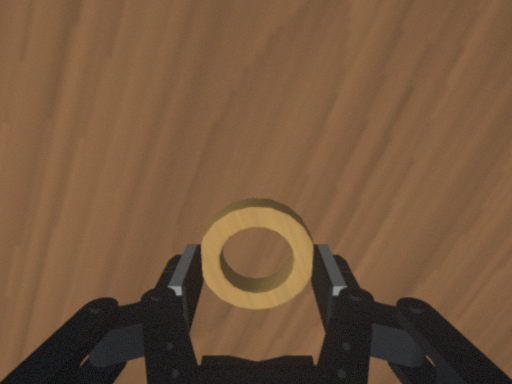

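The picture shows the ring between the pads, centred at (257,252), with the pads' front edges near row 245. Next I measure its offset in the tool frame.

```bash
python3 - <<'E'
from h import *
st,p,X=look("ring");W=Ro.from_rotvec(st["eef_rot"]).as_matrix()
c=p["color"].astype(int);hsv=cv2.cvtColor(p["color"],cv2.COLOR_RGB2HSV)
u,v=257,252
L=(X-st["position"])@W
for q in [(257,215),(257,298),(257,252),(210,250),(305,250),(257,350),(190,250),(188,270),(185,262),(325,262)]:print(q,L[q[1],q[0]].round(4),X[q[1],q[0]].round(4),hsv[q[1],q[0]])
print(ringfit(p,X,st["position"][:2],.014,.05,st,sat=100,hue=(15,30),zmin=.011,zmax=.022), "tilt",np.degrees(np.arccos(-W[2,2])))
E
```

```text
(257, 215) [ 0.0264 -0.0006 -0.0073] [0.6289 0.3022 0.0141] [ 18 133 178]
(257, 298) [-0.0193 -0.0006 -0.0075] [0.6467 0.2602 0.0143] [ 18 132 183]
(257, 252) [-0.0003 -0.0006  0.0058] [0.6393 0.2777 0.0009] [ 14 127 129]
(210, 250) [ 0.0089 -0.0231 -0.0088] [0.615  0.2774 0.0155] [ 18 130 182]
(305, 250) [ 0.0085  0.0225 -0.0081] [0.6571 0.2948 0.015 ] [ 18 131 183]
(257, 350) [-0.0664 -0.0006  0.0061] [0.6652 0.2168 0.0007] [ 14 126 134]
(190, 250) [ 0.0122 -0.0312 -0.0148] [0.6062 0.2772 0.0215] [21 22 83]
(188, 270) [ 0.0112 -0.0291 -0.0299] [0.6085 0.2771 0.0365] [18 71 43]
(185, 262) [ 0.0117 -0.0314 -0.0245] [0.6061 0.2767 0.0312] [30 10 80]
(325, 262) [ 0.0117  0.0286 -0.0244] [0.6614 0.3    0.0313] [15 18 83]
((array([0.63745639, 0.28047087]), np.float64(0.0287564721822868)), 6312, (array([197, 203], dtype=int32), array([316, 308], dtype=int32))) tilt 0.22865151492844724
```

apply_moves(
  plan="8 0 0 -0.3 0 0 0;8 0 0 -0.3 0 0 0;8 0 0 -0.3 0 0 0;8 0 0 -0.3 0 0 0.18;8 0 0 -0.3 0 0 0.36;8 0 0 -0.3 0 0 0.54;8 0 0 -0.3 0 0 0.72;8 0 0 -0.3 0 0 0.9;8 0 0 -0.3 0 0 1.08;8 0 0 -0.3 0 0 1.26;8 0 0 -0.3 0 0 1.44;8 0 0 -0.3 0 0 1.57;8 0 0 -0.3 0 0 1.57;4 0 0 -0.3 0 0 1.57;4 0 0 -0.3 0 0 1.57;4 0 0 -0.3 0 0 1.57;4 0 0 -0.3 0 0 1.57;4 0 0 -0.3 0 0 1.57",
)

```text
clock: 6.9
position: [0.6385, 0.2775, 0.007]
eef_rot: [-3.078, -0.627, -0.002]
force: [-0.3, -0.2, 4.5]
width: 0.0538
finger_force: 63.6
```

```bash
python3 - <<'E'
from h import *
st,p,X=look("ring");W=Ro.from_rotvec(st["eef_rot"]).as_matrix()
c,n,_=ringfit(p,X,st["position"][:2],.014,.05,st,sat=100,hue=(15,30),zmin=.011,zmax=.022)
print(st["qpos"].round(2),c,"tool",W.T@(np.r_[c[0],.014]-st["position"]))
E
```

```text
[-0.92  0.82  0.65  1.63 -0.6   0.9  -1.22] (array([0.63962026, 0.2790726 ]), np.float64(0.02873183687318639)) tool [ 0.00163337 -0.00096697 -0.00704056]
```

```bash
python3 - <<'E'
from h import *
row([.594,-.05,.20],np.radians(3))
E
```

```text
shift cm [-16.89  28.4  -19.32] rot [ 1.000e-03 -1.000e-03 -1.221e+00] q7 -1.22
shift cm [-16.89  28.4  -19.32] rot [-1.00e-03 -1.00e-03  1.92e+00] q7 -1.22
```

apply_moves(
  plan="4 0 0 -5 0 0 0;4 0 0 -11 0 0 0;4 0 0 -17 0 0 -0.15;4 -3 5 -19.3 0 0 -0.33;4 -6 10 -19.3 0 0 -0.5;4 -9 15 -19.3 0 0 -0.68;4 -12 20 -19.3 0 0 -0.86;4 -15 25 -19.3 0 0 -1.04;4 -16.9 28.4 -19.3 0 0 -1.22;4 -16.9 28.4 -19.3 0 0 -1.22;4 -16.9 28.4 -19.3 0 0 -1.22;4 -16.9 28.4 -19.3 0 0 -1.22",
)

```text
clock: 8.45
position: [0.5934, -0.0474, 0.1985]
eef_rot: [-2.16, -2.28, 0.001]
force: [-0.1, -0.2, -1.3]
width: 0.0533
finger_force: 63.7
```

```bash
python3 - <<'E'
from h import *
st,p,X=look("stand","w3");W=Ro.from_rotvec(st["eef_rot"]).as_matrix()
print(st["position"],st["qpos"].round(2),st["width"])
D=np.hypot(X[...,0]-.593,X[...,1]-.027)<.08
c=p["color"].astype(int);red=D&(c[...,0]>110)&(c[...,1]<70)&(c[...,2]<70)
uv=np.argwhere(red)[:,::-1];z=np.median(X[red][:,2]);Q=atz(p,uv,z,st);w,v=np.linalg.eigh(np.cov(Q[:,:2].T));print(len(uv),z,"bbox mid",Q.mean(0),np.degrees(np.arctan2(v[1,1],v[0,1])))
a=(Q[:,:2]-Q[:,:2].mean(0))@v;print("pin mid",Q[:,:2].mean(0)+v@((a.max(0)+a.min(0))/2),np.ptp(a,0))
S=D&(X[...,2]>.060)&(X[...,2]<.075);k=contour(cv2.morphologyEx(S.astype(np.uint8),cv2.MORPH_CLOSE,np.ones((5,5))));print("seat",circ(atz(p,k,.068,st)),np.median(X[S][:,2]),S.sum())
S=D&(X[...,2]>.020)&(X[...,2]<.0305);k=contour(cv2.morphologyEx(S.astype(np.uint8),cv2.MORPH_CLOSE,np.ones((25,25))));print("foot",circ(atz(p,k,.027,st)))
S=D&(X[...,2]>.095)&~red;print("hist",np.histogram(X[D&(X[...,2]>.09)][:,2],np.arange(.09,.13,.002)))
E
```

```text
[ 0.59336122 -0.04738626  0.19848449] [-0.51  0.36  0.64  1.79 -0.24  1.07  0.27] 0.05328465879064826
272 0.11888122540711929 bbox mid [0.59272433 0.02783361 0.11888123] -166.17342413752704
pin mid [0.59234648 0.02776798] [0.00673933 0.03182922]
seat (array([0.5921524 , 0.02778038]), np.float64(0.03025616591633593)) 0.06846978041445725 2876
foot (array([0.59202737, 0.02790793]), np.float64(0.05279403512551832))
hist (array([  0,   0,   0,   0,   0,  15, 345, 572,   9,   0,   0,   0,   2,
        37, 295, 288,  16,   0,   0,   0]), array([0.09 , 0.092, 0.094, 0.096, 0.098, 0.1  , 0.102, 0.104, 0.106,
       0.108, 0.11 , 0.112, 0.114, 0.116, 0.118, 0.12 , 0.122, 0.124,
       0.126, 0.128, 0.13 ]))
```

View pics/w3.png

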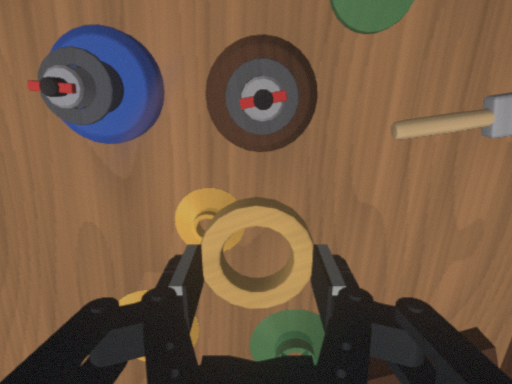

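The stand's axis reads (0.5922, 0.0278) consistently from foot, seat and pin: red pin at (263,99), yaw 14°, shoulder about 0.104, so h is about 17.5 mm. I'll check the held ring's offset in the tool frame and compute the placing row.

```bash
python3 - <<'E'
from h import *
st,p,X=look("ring");W=Ro.from_rotvec(st["eef_rot"]).as_matrix();L=(X-st["position"])@W
hsv=cv2.cvtColor(p["color"],cv2.COLOR_RGB2HSV)
v,u=np.mgrid[:384,:512]
m=(np.hypot(L[...,0],L[...,1])<.045)&(abs(L[...,2]+.007)<.006)&(hsv[...,1]>100);k=contour(m)
for dz in(.006,.007,.008):
    c,rr=circ(atz(p,k,st["position"][2]+dz,st));print(dz,W.T@(np.r_[c,0]-st["position"]),rr)
print("ring top L z",np.median(L[m][:,2]))
row([.5932,.0275,.2],np.radians(3))
E
```

```text
0.006 [ 0.00284833 -0.00144739  0.19864779] 0.02928468601659485
0.007 [ 0.00342419 -0.00144131  0.19864811] 0.02907125092239613
0.008 [ 0.00400005 -0.00143523  0.19864842] 0.028857815828194876
ring top L z -0.007396091245787191
shift cm [ 7.52  0.37 -0.12] rot [-0.001 -0.     0.002] q7 0.27
shift cm [ 7.52  0.37 -0.12] rot [ 1.00e-03 -1.00e-03 -3.14e+00] q7 0.27
```

```bash
python3 - <<'E'
from h import *
st,p,X=look("ring");W=Ro.from_rotvec(st["eef_rot"]).as_matrix();L=(X-st["position"])@W
hsv=cv2.cvtColor(p["color"],cv2.COLOR_RGB2HSV)
m=(np.hypot(L[...,0],L[...,1])<.045)&(abs(L[...,2]+.0075)<.006)&(hsv[...,1]>100)&(hsv[...,2]>155)
cs=sorted(cv2.findContours(m.astype(np.uint8),cv2.RETR_CCOMP,cv2.CHAIN_APPROX_NONE)[0],key=cv2.contourArea)[-2:]
z=-np.median(L[m][:,2])
for k in cs:
    c,rr=circ(atz(p,k[:,0],st["position"][2]+z,st));print(z,W.T@(np.r_[c,st["position"][2]+z]-st["position"]),rr)
print("stand", W.T@(np.array([.5922,.0278,.2])-st["position"]))
E
```

```text
0.007572231707747658 [ 0.00248966 -0.00124456 -0.00757047] 0.01851562863803757
0.007572231707747658 [ 0.00258715 -0.00114898 -0.00757051] 0.027675588249459728
stand [ 0.07554136  0.00275364 -0.0011939 ]
```

apply_moves(
  plan="4 3.5 0.2 0 0 0 0;4 7.3 0.4 0 0 0 0;4 7.3 0.4 3 0 0 0;4 7.3 0.4 6 0 0 0;4 7.3 0.4 6 0 0 0;4 7.3 0.4 6 0 0 0;4 7.3 0.4 6 0 0 0",
)

```text
clock: 9.48
position: [0.5951, 0.023, 0.141]
eef_rot: [2.163, 2.276, 0.004]
force: [0.5, -0.5, -0.6]
width: 0.0541
finger_force: 63.7
```

```bash
python3 - <<'E'
from h import *
st,p,X=look("ring","w4");W=Ro.from_rotvec(st["eef_rot"]).as_matrix();print(st["position"],st["force"])
L=(X-st["position"])@W;hsv=cv2.cvtColor(p["color"],cv2.COLOR_RGB2HSV)
c=p["color"].astype(int);D=np.hypot(L[...,0],L[...,1])<.05
red=D&(c[...,0]>110)&(c[...,1]<70)&(c[...,2]<70)
uv=np.argwhere(red)[:,::-1];z=np.median(X[red][:,2]);Q=atz(p,uv,z,st);w,v=np.linalg.eigh(np.cov(Q[:,:2].T));a=(Q[:,:2]-Q[:,:2].mean(0))@v
pm=Q[:,:2].mean(0)+v@((a.max(0)+a.min(0))/2);print(z,"pin",pm,np.ptp(a,0),(W.T@(np.r_[pm,0]-st["position"]))[:2])
m=D&(abs(L[...,2]+.0075)<.006)&(hsv[...,1]>100)&(hsv[...,2]>150)&~red
for k in sorted(cv2.findContours(m.astype(np.uint8),cv2.RETR_CCOMP,cv2.CHAIN_APPROX_NONE)[0],key=cv2.contourArea)[-2:]:
    cc,rr=circ(atz(p,k[:,0],st["position"][2]+.0075,st));print((W.T@(np.r_[cc,0]-st["position"]))[:2],rr)
im=p["color"][130:330,150:370,::-1];cv2.imwrite("pics/w4.png",cv2.resize(im,None,fx=2.5,fy=2.5))
E
```

```text
[0.59512207 0.02300948 0.14101498] [ 0.53744169 -0.45524222 -0.6391446 ]
0.11908289950454881 pin [0.59069884 0.02643065] [0.00426335 0.02525029] [ 0.00359793 -0.00469692]
[ 0.00248175 -0.00178572] 0.0184139361953504
[ 0.00254277 -0.00159414] 0.02773423343667135
```

View pics/w4.png

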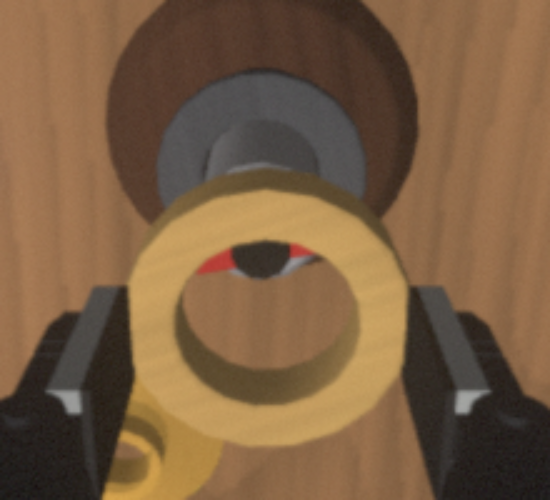

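The crop shows the stem at about full-image (255,233), partly hidden by the ring's far edge. The TCP is about 2 to 3 mm off the commanded spot, so I compute the correction.

```bash
python3 - <<'E'
from h import *
st,p,X=look("ring");W=Ro.from_rotvec(st["eef_rot"]).as_matrix();print(st["position"],st["qd"].round(4))
s=atz(p,[254.8,230],.121,st)[0];print("stem",s,(W.T@(s-st["position"])))
v,u=np.mgrid[:384,:512];P=X[(X[...,2]>.06)&(X[...,2]<.075)&(np.hypot(X[...,0]-.592,X[...,1]-.028)<.05)]
print(len(P),"seat x range",np.percentile(P[:,0],[1,99]),"y max",np.percentile(P[:,1],99))
E
```

```text
[0.5949558  0.02301459 0.14088981] [-0.0006 -0.0011 -0.0018  0.0065 -0.0009 -0.0008  0.0009]
stem [0.59269373 0.02863416 0.121     ] [ 0.00571993 -0.00203249  0.01988599]
2451 seat x range [0.56289957 0.62154148] y max 0.05796017241428747
```

apply_moves(
  plan="4 0.24 -0.06 0 0 0 0;4 0.24 -0.06 0.5 0 0 0;4 0.24 -0.06 1.0 0 0 0;4 0.24 -0.06 1.5 0 0 0;4 0.24 -0.06 2.0 0 0 0;4 0.24 -0.06 2.0 0 0 0",
)

```text
clock: 10.32
position: [0.5924, 0.0254, 0.1185]
eef_rot: [-2.164, -2.277, 0.002]
force: [-0.5, -0.3, -1.5]
width: 0.0536
finger_force: 63.7
```

```bash
python3 - <<'E'
from h import *
st,p,X=look("ring","w5");W=Ro.from_rotvec(st["eef_rot"]).as_matrix();print(st["position"],st["force"].round(2),st["torque"].round(2))
im=p["color"][130:330,150:370,::-1];cv2.imwrite("pics/w5.png",cv2.resize(im,None,fx=2.5,fy=2.5))
E
```

```text
[0.59239717 0.02538492 0.11852487] [-0.52 -0.3  -1.48] [ 0.02  0.01 -0.01]
```

View pics/w5.png

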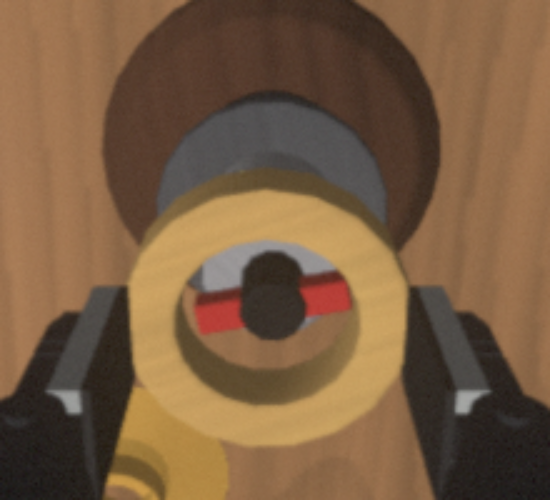

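The stem now shows through the bore at crop (273,308), against a hole centre of about (268,315). I'll quantify the difference.

```bash
cat >>h.py <<'E'
def ringcheck():
    st,p,X=look("r");W=Ro.from_rotvec(st["eef_rot"]).as_matrix();L=(X-st["position"])@W
    hsv=cv2.cvtColor(p["color"],cv2.COLOR_RGB2HSV);D=np.hypot(L[...,0],L[...,1])<.05
    m=D&(abs(L[...,2]+.0075)<.006)&(hsv[...,1]>100)&(hsv[...,2]>150)&(hsv[...,0]>12)&(hsv[...,0]<30)
    k=max(cv2.findContours(m.astype(np.uint8),cv2.RETR_EXTERNAL,cv2.CHAIN_APPROX_NONE)[0],key=cv2.contourArea)
    (c,rr)=circ(atz(p,k[:,0],st["position"][2]+.0075,st));a=(W.T@(np.r_[c,0]-st["position"]))[:2]
    b=(np.hypot(L[...,0]-a[0],L[...,1]-a[1])<.017)&(hsv[...,2]<60)&(X[...,2]>.1165)
    k=contour(b);zs=np.median(X[b][:,2]);(c2,r2)=circ(atz(p,k,.121,st));b2=(W.T@(np.r_[c2,0]-st["position"]))[:2]
    print("pos",st["position"].round(4),"F",st["force"].round(1),"ring",a*1e3,rr,"stem",b2*1e3,r2,zs,"need mm",(b2-a)*1e3)
E
python3 -c "
from h import *
ringcheck();ringcheck()"
```

```text
pos [0.5927 0.0254 0.1189] F [-0.4  0.3 -1.2] ring [ 2.64386137 -1.06722466] 0.027757094691697466 stem [-73.04972259  -1.22649776] 0.023272968666707968 0.1975439127312944 need mm [-75.69358395  -0.1592731 ]
pos [0.593  0.0254 0.1192] F [-0.2 -0.8 -1.6] ring [ 2.62154124 -1.13574848] 0.027750896894998753 stem [-73.40406885  -1.21922431] 0.02342446977174822 0.19776407517031497 need mm [-76.02561009  -0.08347583]
```

```bash
sed -i 's/(X\[...,2\]>.1165)/(X[...,2]>.1165)\&(X[...,2]<.126)/' h.py
python3 -c "
from h import *
ringcheck();ringcheck()"
```

```text
pos [0.5931 0.0254 0.1194] F [-0.   0.3 -0.7] ring [ 2.6128991 -1.1746536] 0.027754236646085045 stem [ 4.51014395 -0.71824472] 0.006506404866313003 0.12080253977708932 need mm [1.89724485 0.45640888]
pos [0.5932 0.0254 0.1195] F [-0.1 -0.4 -1. ] ring [ 2.61704724 -1.22330195] 0.027756247101225703 stem [ 4.58689833 -0.8718393 ] 0.006564559040635682 0.12084482753842474 need mm [1.96985108 0.35146265]
```

apply_moves(
  plan="4 0.08 0.03 0 0 0 0;4 0.08 0.03 0.4 0 0 0;4 0.08 0.03 0.8 0 0 0;4 0.08 0.03 1.2 0 0 0;4 0.08 0.03 1.6 0 0 0;4 0.08 0.03 1.6 0 0 0",
)

```text
clock: 11.32
position: [0.5928, 0.0262, 0.1027]
eef_rot: [-2.164, -2.277, 0.002]
force: [-1.1, 1.3, -1.1]
width: 0.0537
finger_force: 63.7
```

apply_moves(
  plan="4 0 0 0.6 0 0 0;4 0 0 1.2 0 0 0;4 0 0 1.8 0 0 0;4 0 0 2.3 0 0 0;4 0 0 2.6 0 0 0;4 0 0 2.6 0 0 0",
)

```text
clock: 12.08
position: [0.593, 0.0262, 0.0769]
eef_rot: [-2.164, -2.277, 0.001]
force: [-0.1, -0.4, -0.7]
width: 0.0538
finger_force: 63.7
```

```bash
python3 - <<'E'
from h import *
row([.4675,-.275,.16],np.radians(-30))
E
```

```text
shift cm [-29.44 -14.07  -8.29] rot [-0.001  0.     0.575] q7 0.22
shift cm [-29.44 -14.07  -8.29] rot [-0.000e+00 -1.000e-03 -2.567e+00] q7 0.22
```

apply_moves(
  plan="8.2 0 0 0 0 0 0;8.2 0 0 0 0 0 0;8.2 0 0 0 0 0 0;8.2 0 0 -2 0 0 0;8.2 0 0 -5 0 0 0;8.2 0 0 -9 0 0 0;8.2 -5.5 -2.6 -9 0 0 0.15;8.2 -11 -5.2 -9 0 0 0.3;8.2 -16.5 -7.8 -8.3 0 0 0.45;8.2 -22 -10.5 -8.3 0 0 0.575;8.2 -27.5 -13 -8.3 0 0 0.575;8.2 -29.4 -14 -8.3 0 0 0.575;8.2 -29.4 -14 -8.3 0 0 0.575;8.2 -29.4 -14 -8.3 0 0 0.575",
)

```text
clock: 13.82
position: [0.4697, -0.273, 0.1608]
eef_rot: [-2.719, -1.573, -0.003]
force: [0.1, 0.5, 0.2]
width: 0.082
finger_force: 0.0
```

```bash
python3 - <<'E'
from h import *
st,p,X=look("shade","w6");W=Ro.from_rotvec(st["eef_rot"]).as_matrix();print(st["position"],st["qpos"].round(2))
c=st["position"][:2]
P0=None
for zm,hh,rad in((.004,.004,.075),(.026,.030,.04)):
    f=ringfit(p,X,(.4675,-.275),hh,rad,st,sat=120,hue=(10,32),zmin=zm,zmax=.034);print(f,W.T@(np.r_[f[0][0],0]-st["position"]))
q=cams.grab_frame("top");Y=cloud(q);print("top",ringfit(q,Y,(.592,.027),.082,.04,sat=90,hue=(12,32),zmin=.075,zmax=.09))
Z=Y[(np.hypot(Y[...,0]-.592,Y[...,1]-.027)<.035)];print(np.histogram(Z[:,2],[.05,.06,.07,.078,.086,.1,.125]))
E
```

```text
[ 0.46965477 -0.2729617   0.160818  ] [-0.25  0.34  0.83  1.95 -0.31  0.98  0.2 ]
((array([ 0.46728781, -0.27395571]), np.float64(0.05230328853572555)), 7888, (array([201, 123], dtype=int32), array([310, 228], dtype=int32))) [-0.00229282 -0.00164863  0.1608137 ]
((array([ 0.467357  , -0.27343147]), np.float64(0.025393916041553048)), 1327, (array([228, 157], dtype=int32), array([284, 211], dtype=int32))) [-0.00180387 -0.00184999  0.16081434]
top ((array([0.59299064, 0.02763596]), np.float64(0.027538937146877506)), 226, (array([243, 172], dtype=int32), array([264, 193], dtype=int32)))
(array([  3,  52,  18, 227,  11, 116]), array([0.05 , 0.06 , 0.07 , 0.078, 0.086, 0.1  , 0.125]))
```

View pics/w6.png

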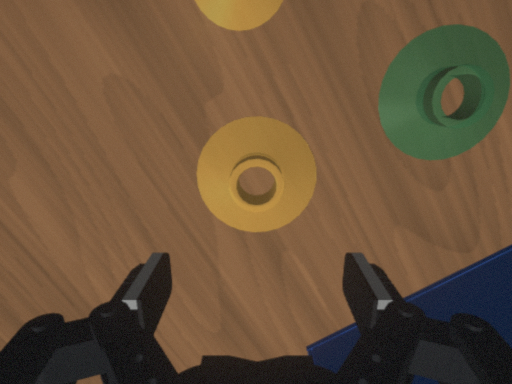

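The shade is centred at (257,180) in the wrist picture, and its rim radius matches the 120 mm size. The ring is confirmed on the seat at z = 0.082. Next I descend onto the shade's neck.

apply_moves(
  plan="8.4 -0.3 -0.06 5 0 0 0;8.4 -0.3 -0.06 10 0 0 0;8.4 -0.3 -0.06 12.5 0 0 0;8.4 -0.3 -0.06 13.5 0 0 0;8.4 -0.3 -0.06 14 0 0 0;8.4 -0.3 -0.06 14 0 0 0;8.4 -0.3 -0.06 14 0 0 0",
)

```text
clock: 14.8
position: [0.4674, -0.2772, 0.0214]
eef_rot: [2.719, 1.57, 0.002]
force: [-1.1, 0.5, 0.4]
width: 0.0839
finger_force: 0.0
```

```bash
cat >>h.py <<'E'
def shadecheck(save=None):
    st,p,X=look("s",save);W=Ro.from_rotvec(st["eef_rot"]).as_matrix();L=(X-st["position"])@W
    hsv=cv2.cvtColor(p["color"],cv2.COLOR_RGB2HSV);amb=(hsv[...,1]>110)&(hsv[...,0]>10)&(hsv[...,0]<32)&(np.hypot(L[...,0],L[...,1])<.05)
    z=np.nanpercentile(L[amb&(np.hypot(L[...,0],L[...,1])<.03)][:,2],5)
    m=amb&(abs(L[...,2]-z)<.004)&(np.hypot(L[...,0],L[...,1])<.033)
    out=[]
    for k in sorted(cv2.findContours(m.astype(np.uint8),cv2.RETR_CCOMP,cv2.CHAIN_APPROX_NONE)[0],key=cv2.contourArea)[-2:]:
        c,rr=circ(atz(p,k[:,0],st["position"][2]-z,st));out.append((((W.T@(np.r_[c,0]-st["position"]))[:2]*1e3).round(2),round(rr*1e3,1)))
    print("pos",st["position"].round(4),"F",st["force"].round(1),"neck top Lz",round(z,4),"bore/outer",out);return st,p,X
E
python3 -c "
from h import *
shadecheck()"
```

```text
pos [ 0.4674 -0.2772  0.0214] F [-1.1  0.5  0.4] neck top Lz -0.0102 bore/outer [(array([ 4.6 , -1.94]), np.float64(17.4)), (array([ 4.19, -1.96]), np.float64(25.2))]
```

apply_moves(
  plan="8.4 0.3 -0.07 0.3 0 0 0;8.4 0.3 -0.07 0.3 0 0 0;4 0.3 -0.07 0.3 0 0 0;4 0.3 -0.07 0.3 0 0 0;4 0.3 -0.07 0.3 0 0 0;4 0.3 -0.07 0.3 0 0 0;4 0.3 -0.07 0.3 0 0 0",
)

```text
clock: 15.72
position: [0.4675, -0.2741, 0.0182]
eef_rot: [-2.721, -1.57, -0.001]
force: [-0.8, 1.5, 5.6]
width: 0.0494
finger_force: 60.9
```

```bash
python3 -c "
from h import *
shadecheck()"
```

```text
pos [ 0.4675 -0.2741  0.0182] F [-0.8  1.5  5.6] neck top Lz -0.0308 bore/outer [(array([10.25, 24.06]), np.float64(1.2)), (array([  8.49, -25.28]), np.float64(2.8))]
```

```bash
sed -i 's/def shadecheck(save=None):/def shadecheck(save=None,z=-.0118):/; /z=np.nanpercentile(L\[amb/d' h.py; python3 - <<'E'
from h import *
shadecheck()
row([.593,.0255,.165],np.radians(3))
E
```

```text
pos [ 0.4675 -0.2741  0.0182] F [-2.1  1.4  6.6] neck top Lz -0.0118 bore/outer [(array([ 1.56, -1.36]), np.float64(17.1)), (array([ 0.82, -1.12]), np.float64(26.0))]
shift cm [ 32.23  -4.12 -14.67] rot [ 0.    -0.001 -0.576] q7 0.38
shift cm [ 32.23  -4.12 -14.67] rot [-1.000e-03 -0.000e+00  2.565e+00] q7 0.38
```

apply_moves(
  plan="4 0 0 -2 0 0 0;4 0 0 -5 0 0 0;4 0 0 -9 0 0 0;4 2 0 -13 0 0 0;4 6 -0.7 -14.7 0 0 -0.1;4 11 -1.3 -14.7 0 0 -0.2;4 16 -2 -14.7 0 0 -0.3;4 21 -2.7 -14.7 0 0 -0.4;4 26 -3.4 -14.7 0 0 -0.5;4 30 -4 -14.7 0 0 -0.576;4 32.3 -4.2 -14.7 0 0 -0.576;4 32.3 -4.2 -14.7 0 0 -0.576;4 32.3 -4.2 -14.7 0 0 -0.576;4 32.3 -4.2 -14.7 0 0 -0.576",
)

```text
clock: 17.58
position: [0.5918, 0.0237, 0.1642]
eef_rot: [2.168, 2.273, -0.002]
force: [-0.3, 0.6, -2.4]
width: 0.0493
finger_force: 62.6
```

```bash
python3 - <<'E'
from h import *
st,p,X=shadecheck()
row([.5932,.027,.165],np.radians(3))
im=p["color"][130:330,150:370,::-1];cv2.imwrite("pics/w7.png",cv2.resize(im,None,fx=2.5,fy=2.5))
E
```

```text
pos [0.5918 0.0237 0.1642] F [-0.3  0.6 -2.4] neck top Lz -0.0118 bore/outer [(array([ 2.37, -1.06]), np.float64(17.1)), (array([ 1.5 , -1.07]), np.float64(26.0))]
shift cm [ 0.27  0.14 -0.07] rot [-0.001  0.001 -0.004] q7 0.16
shift cm [ 0.27  0.14 -0.07] rot [1.000e-03 1.000e-03 3.137e+00] q7 0.16
```

View pics/w7.png

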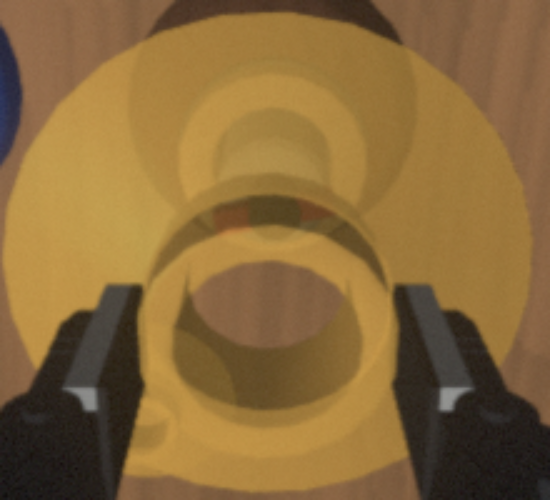

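The shade is held clear above the post. The pin and stem show through the glass around (273,210) in the crop.

apply_moves(
  plan="4 0.26 0.14 0 0 0 0;4 0.26 0.14 0.8 0 0 0;4 0.26 0.14 1.6 0 0 0;4 0.26 0.14 2.2 0 0 0;4 0.26 0.14 2.8 0 0 0;4 0.26 0.14 3.2 0 0 0;4 0.26 0.14 3.2 0 0 0;4 0.26 0.14 3.2 0 0 0",
)

```text
clock: 18.62
position: [0.594, 0.0295, 0.1325]
eef_rot: [2.163, 2.278, 0.001]
force: [-0.6, -0.7, -1.6]
width: 0.0494
finger_force: 62.6
```

```bash
python3 - <<'E'
from h import *
st,p,X=shadecheck()
W=Ro.from_rotvec(st["eef_rot"]).as_matrix();L=(X-st["position"])@W
im=p["color"][130:330,150:370,::-1];cv2.imwrite("pics/w8.png",cv2.resize(im,None,fx=2.5,fy=2.5))
hsv=cv2.cvtColor(p["color"],cv2.COLOR_RGB2HSV);b=(hsv[...,2]<60)&(X[...,2]>.1165)&(X[...,2]<.126)&(np.hypot(L[...,0],L[...,1])<.017)
if b.sum()>20:
    k=contour(b);c,rr=circ(atz(p,k,.121,st));print("stem",(W.T@(np.r_[c,0]-st["position"]))[:2]*1e3,rr,b.sum())
E
```

```text
pos [0.594  0.0295 0.1325] F [-0.6 -0.7 -1.6] neck top Lz -0.0118 bore/outer [(array([ 2.13, -1.24]), np.float64(17.2)), (array([ 1.28, -1.29]), np.float64(26.0))]
stem [-0.06767407 -1.78262359] 0.006451879096474488 417
```

View pics/w8.png

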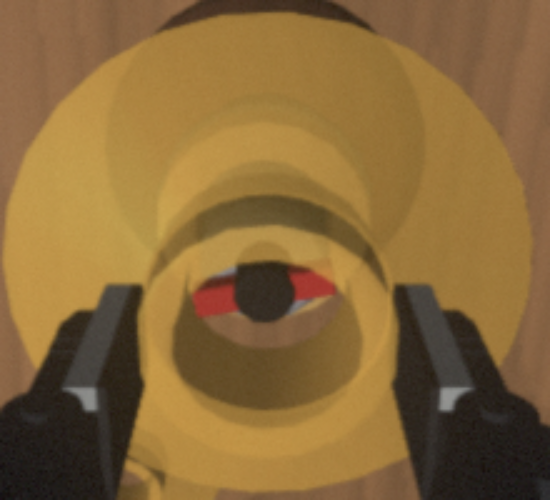

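The stem shows at crop (264,292), slightly nearer the robot's side of the bore than centre. That calls for about 1.8 mm of correction, and I then lower gently.

apply_moves(
  plan="4 -0.18 -0.06 0 0 0 0;4 -0.18 -0.06 0.3 0 0 0;4 -0.18 -0.06 0.6 0 0 0;4 -0.18 -0.06 0.9 0 0 0;4 -0.18 -0.06 1.2 0 0 0;4 -0.18 -0.06 1.5 0 0 0;4 -0.18 -0.06 1.5 0 0 0",
)

```text
clock: 19.55
position: [0.593, 0.0277, 0.1169]
eef_rot: [-2.163, -2.278, 0.001]
force: [-0.5, 0.1, -1.9]
width: 0.049
finger_force: 62.6
```

apply_moves(
  plan="4 0 0 0.3 0 0 0;4 0 0 0.6 0 0 0;4 0 0 0.9 0 0 0;4 0 0 1.2 0 0 0;4 0 0 1.4 0 0 0;4 0 0 1.5 0 0 0;4 0 0 1.5 0 0 0",
)

```text
clock: 20.42
position: [0.5932, 0.0277, 0.1022]
eef_rot: [-2.163, -2.278, 0.0]
force: [-0.1, 0.2, -1.7]
width: 0.0491
finger_force: 62.6
```

Not in contact yet (no force change), so I lower in small steps.

apply_moves(
  plan="4 0 0 0.1 0 0 0;4 0 0 0.15 0 0 0;4 0 0 0.2 0 0 0;4 0 0 0.2 0 0 0",
)

```text
clock: 20.92
position: [0.5933, 0.0277, 0.1003]
eef_rot: [2.163, 2.278, 0.0]
force: [-0.6, -0.0, -2.2]
width: 0.049
finger_force: 62.7
```

apply_moves(
  plan="4 0 0 0.05 0 0 0;4 0 0 0.1 0 0 0;4 0 0 0.15 0 0 0;4 0 0 0.15 0 0 0;4 0 0 0.15 0 0 0",
)

```text
clock: 21.55
position: [0.5934, 0.0277, 0.0989]
eef_rot: [2.163, 2.278, 0.0]
force: [-2.3, 1.1, 3.5]
width: 0.0492
finger_force: 63.2
```

Shade is resting on the ring. While still here, I measure the cap and its bar in the fixed cameras.

```bash
python3 - <<'E'
from h import *
for n in("top","scene"):
    p=cams.grab_frame(n);X=cloud(p)
    m=(np.hypot(X[...,0]-.433,X[...,1]-.29)<.045)&(X[...,2]>.044)&(X[...,2]<.06);m=m&(p["color"].max(-1)<90)
    P=X[m][:,:2];rect=cv2.minAreaRect(P.astype(np.float32)*1000);w,v=np.linalg.eigh(np.cov(P.T));print(n,len(P),P.mean(0),rect,np.degrees(np.arctan2(v[1,1],v[0,1])))
for y in(35,): row([.433,.289,.17],np.radians(y))
E
```

```text
top 83 [0.43236363 0.29258188] ((431.83416748046875, 293.1299133300781), (11.667003631591797, 45.99636459350586), 73.44868469238281) 164.04526015120373
scene 74 [0.43645118 0.2963987 ] ((433.576904296875, 296.7396545410156), (10.57004165649414, 43.94068145751953), 73.77215576171875) 161.89409326604846
shift cm [ 26.93 -14.65  -7.12] rot [ 0.     0.    -0.559] q7 0.21
shift cm [ 26.93 -14.65  -7.12] rot [ 0.    -0.     2.583] q7 0.21
```

apply_moves(
  plan="8.2 0 0 0 0 0 0;8.2 0 0 0 0 0 0;8.2 0 0 0 0 0 0;8.2 0 0 -1 0 0 0;8.2 0 0 -3 0 0 0;8.2 0 0 -7 0 0 0;8.2 5 -2.5 -9 0 0 -0.17;8.2 10 -5.3 -9 0 0 -0.35;8.2 15 -8 -9 0 0 -0.53;8.2 20 -10.7 -8 0 0 -0.71;8.2 25 -13.4 -7 0 0 -0.89;8.2 27.2 -14.7 -7 0 0 -1.07;8.2 27.2 -14.7 -7 0 0 -1.222;8.2 27.2 -14.7 -7 0 0 -1.222;8.2 27.2 -14.7 -7 0 0 -1.222;8.2 27.2 -14.7 -7 0 0 -1.222",
)

```text
clock: 23.65
position: [0.4329, 0.2911, 0.1691]
eef_rot: [0.469, 3.106, 0.0]
force: [-0.7, -0.4, -0.6]
width: 0.0818
finger_force: 0.0
```

```bash
cat >>h.py <<'E'
def capcheck(ztop=.052,zface=.026):
    st,p,X=look("c","c%d"%(sensors.read_state()["clock"]*100));W=Ro.from_rotvec(st["eef_rot"]).as_matrix();L=(X-st["position"])@W
    near=(np.hypot(L[...,0],L[...,1])<.05)
    m=near&(abs(X[...,2]-ztop)<.006)&(p["color"].max(-1)<90)
    P=atz(p,contour(m),ztop,st)[:,:2];rc=cv2.minAreaRect((P*1000).astype(np.float32))
    print("pos",st["position"].round(4),"q7",st["qpos"][6].round(2),"bar",rc,"tool",((W.T@(np.r_[np.array(rc[0])/1e3,0]-st["position"]))[:2]*1e3).round(2),"yaw tool y",np.degrees(np.arctan2(W[1,1],W[0,1])).round(1))
    m=near&(abs(X[...,2]-zface)<.004);c,rr=circ(atz(p,cv2.convexHull(contour(m))[:,0],zface,st));print("face",c,rr,((W.T@(np.r_[c,0]-st["position"]))[:2]*1e3).round(2))
E
python3 - <<'E'
from h import *
capcheck()
p=cams.grab_frame("top");X=cloud(p);D=np.hypot(X[...,0]-.593,X[...,1]-.0275)
print("shade neck top z",np.median(X[(D>.019)&(D<.025)][:,2]),"outer",np.median(X[(D>.05)&(D<.057)][:,2]),"stem",np.max(X[D<.006][:,2]),ringfit(p,X,(.593,.0275),.112,.035,sat=100,hue=(10,32),zmin=.105,zmax=.118))
E
```

```text
pos [0.4329 0.2911 0.1691] q7 0.67 bar ((428.9373474121094, 294.941162109375), (12.707773208618164, 45.901817321777344), 73.42443084716797) tool [4.99 2.46] yaw tool y 72.8
face [0.42986542 0.29456228] 0.024806452891456058 [3.99 2.37]
shade neck top z 0.11035940278244061 outer 0.08320918371010222 stem 0.12282763979384559 ((array([0.59356741, 0.02737645]), np.float64(0.024606311868415047)), 174, (array([243, 171], dtype=int32), array([263, 191], dtype=int32)))
```

apply_moves(
  plan="8.2 0.33 0.36 5 0 0 -0.01;8.2 0.33 0.36 9 0 0 -0.01;8.2 0.33 0.36 9 0 0 -0.01;8.2 0.33 0.36 9 0 0 -0.01",
)

```text
clock: 24.25
position: [0.4313, 0.2965, 0.0799]
eef_rot: [0.45, 3.108, 0.002]
force: [-0.3, -0.4, 0.1]
width: 0.0817
finger_force: 0.0
```

```bash
python3 -c "
from h import *
capcheck()"
```

```text
pos [0.4313 0.2965 0.0799] q7 0.72 bar ((428.8221130371094, 295.61236572265625), (13.044782638549805, 47.16874313354492), 72.72831726074219) tool [ 2.22 -1.63] yaw tool y 73.5
face [0.4298401  0.29481138] 0.0249614281369066 [ 1.02 -2.11]
```

apply_moves(
  plan="8.2 0.04 -0.06 2 0 0 0;8.2 0.04 -0.06 3.8 0 0 0;8.2 0.04 -0.06 4.7 0 0 0;8.2 0.04 -0.06 5 0 0 0;0 0.04 -0.06 5 0 0 0;0 0.04 -0.06 5 0 0 0;0 0.04 -0.06 5 0 0 0;0 0.04 -0.06 5 0 0 0;0 0.04 -0.06 5 0 0 0;0 0.04 -0.06 5 0 0 0;0 0.04 -0.06 5 0 0 0;0 0.04 -0.06 5 0 0 0",
)

```text
clock: 25.8
position: [0.4301, 0.296, 0.0292]
eef_rot: [0.449, 3.109, 0.001]
force: [-0.0, 0.2, 5.1]
width: 0.0127
finger_force: 59.7
```

```bash
python3 -c "
from h import *
capcheck()
row([.593,.0275,.16],np.radians(14))"
```

```text
pos [0.4301 0.296  0.0292] q7 0.75 bar ((428.8477783203125, 296.61041259765625), (16.588016510009766, 47.861610412597656), 73.57449340820312) tool [1.38 0.24] yaw tool y 73.6
face [0.42953677 0.29600181] 0.024779859019957714 [ 0.55 -0.15]
shift cm [-23.23 -21.13 -13.09] rot [1.00e-03 0.00e+00 1.04e+00] q7 0.75
shift cm [-23.23 -21.13 -13.09] rot [-0.000e+00  1.000e-03 -2.102e+00] q7 0.75
```

apply_moves(
  plan="0 0 0 -3 0 0 0;0 0 0 -8 0 0 0;0 0 0 -13 0 0 0;0 -4 -3.6 -14.6 0 0 0.17;0 -8 -7.2 -14.6 0 0 0.35;0 -12 -10.8 -14.6 0 0 0.53;0 -16 -14.5 -14.6 0 0 0.71;0 -20 -18.2 -14.6 0 0 0.89;0 -23.2 -21.1 -14.6 0 0 1.04;0 -23.2 -21.1 -14.6 0 0 1.04;0 -23.2 -21.1 -14.6 0 0 1.04;0 -23.2 -21.1 -14.6 0 0 1.04",
)

```text
clock: 27.35
position: [0.5914, 0.0298, 0.1739]
eef_rot: [-1.929, -2.477, 0.001]
force: [0.5, 0.9, -1.6]
width: 0.0128
finger_force: 59.1
```

```bash
python3 -c "
from h import *
st=sensors.read_state();z=st['position'][2]-.0292
capcheck(z+.052,z+.026)
row([.5933,.0275,.143],np.radians(14))"
```

```text
pos [0.5914 0.0298 0.1739] q7 0.34 bar ((590.3062133789062, 30.067764282226562), (41.97316360473633, 41.03837585449219), 60.4534912109375) tool [ 0.32 -0.66] yaw tool y 14.2
face [0.59026588 0.02964189] 0.02477859967315004 [-0.09 -0.8 ]
shift cm [-0.26  0.12  3.12] rot [-0.001 -0.001  0.003] q7 0.34
shift cm [-0.26  0.12  3.12] rot [ 2.000e-03 -2.000e-03 -3.139e+00] q7 0.34
```

apply_moves(
  plan="0 -0.22 0.13 0.5 0 0 0;0 -0.22 0.13 1.2 0 0 0;0 -0.22 0.13 1.9 0 0 0;0 -0.22 0.13 2.5 0 0 0;0 -0.22 0.13 2.8 0 0 0;0 -0.22 0.13 2.8 0 0 0;0 -0.22 0.13 2.8 0 0 0",
)

```text
clock: 28.28
position: [0.5945, 0.0257, 0.147]
eef_rot: [1.934, 2.475, 0.001]
force: [0.2, 0.0, -0.6]
width: 0.0129
finger_force: 59.1
```

```bash
python3 -c "
from h import *
st=sensors.read_state();z=st['position'][2]-.0292
capcheck(z+.052,z+.026)
row([.5933,.0275,.14],np.radians(14))"
```

```text
pos [0.5945 0.0257 0.147 ] q7 0.37 bar ((593.4772338867188, 26.186935424804688), (42.672237396240234, 40.62202072143555), 61.27524185180664) tool [ 0.69 -1.  ] yaw tool y 14.0
face [0.59340409 0.02570565] 0.024777328425875603 [ 0.24 -1.19]
shift cm [ 0.2  -0.08  0.71] rot [ 0.001  0.    -0.   ] q7 0.37
shift cm [ 0.2  -0.08  0.71] rot [ 0.000e+00 -1.000e-03  3.141e+00] q7 0.37
```

apply_moves(
  plan="0 0.2 -0.08 0 0 0 0;0 0.2 -0.08 0.2 0 0 0;0 0.2 -0.08 0.3 0 0 0;0 0.2 -0.08 0.4 0 0 0;0 0.2 -0.08 0.5 0 0 0;0 0.2 -0.08 0.6 0 0 0;0 0.2 -0.08 0.6 0 0 0",
)

```text
clock: 29.2
position: [0.5931, 0.0275, 0.1412]
eef_rot: [-1.935, -2.475, -0.0]
force: [-1.7, -0.5, 1.7]
width: 0.0133
finger_force: 59.6
```

apply_moves(
  plan="0 0 0 0.1 0 0 0;0 0 0 0.2 0 0 0;0 0 0 0.3 0 0 0;0 0 0 0.4 0 0 0;0 0 0 0.4 0 0 0",
)

```text
clock: 29.82
position: [0.5931, 0.0275, 0.1367]
eef_rot: [1.934, 2.475, 0.0]
force: [-2.1, -0.7, 3.5]
width: 0.0128
finger_force: 59.9
```

apply_moves(
  plan="0 0 0 0.1 0 0 0;0 0 0 0.2 0 0 0;0 0 0 0.25 0 0 0;0 0 0 0.25 0 0 0",
)

```text
clock: 30.32
position: [0.5931, 0.0275, 0.1342]
eef_rot: [1.934, 2.475, 0.0]
force: [-0.7, 1.0, 4.2]
width: 0.0133
finger_force: 59.9
```

apply_moves(
  plan="0 0 0 0.05 0 0 0;0 0 0 0.1 0 0 0;0 0 0 0.15 0 0 0;0 0 0 0.15 0 0 0",
)

```text
clock: 30.82
position: [0.5932, 0.0275, 0.1331]
eef_rot: [-1.935, -2.475, -0.0]
force: [-3.0, -0.4, 7.1]
width: 0.0126
finger_force: 60.3
```

apply_moves(
  plan="0 0 0 0.05 0 0 0;0 0 0 0.1 0 0 0;0 0 0 0.1 0 0 0;0 0 0 0.1 0 0 0",
)

```text
clock: 31.32
position: [0.5932, 0.0275, 0.133]
eef_rot: [-1.934, -2.475, -0.001]
force: [-3.7, -0.3, 10.3]
width: 0.0127
finger_force: 60.9
```

apply_moves(
  plan="0 0 0 -0.1 0 0 0;0 0 0 -0.2 0 0 0;0 0 0 -0.27 0 0 0;0 0 0 -0.27 0 0 0;0 0 0 -0.27 0 0 0",
)

```text
clock: 31.95
position: [0.5931, 0.0276, 0.1345]
eef_rot: [1.935, 2.475, 0.0]
force: [0.4, 0.0, 4.5]
width: 0.0127
finger_force: 59.9
```

apply_moves(
  plan="0 0 0 0 0 0 0.12;0 0 0 0 0 0 0.24;0 0 0 0 0 0 0.36;0 0 0 0 0 0 0.48;0 0 0 0 0 0 0.6;0 0 0 0 0 0 0.6",
)

```text
clock: 32.7
position: [0.594, 0.0278, 0.1348]
eef_rot: [2.577, 1.794, 0.002]
force: [-0.0, 0.3, 3.6]
width: 0.0129
finger_force: 59.9
```

```bash
python3 -c "
from h import *
s=sensors.read_state();print(s['torque'],s['force'],s['position'])"
```

```text
[-0.01674287 -0.12500474 -0.06521819] [-0.03306964  0.28661612  3.60191294] [0.5940215  0.02775253 0.13475482]
```

apply_moves(
  plan="0 0.02 -0.08 0.03 0 0 0.12;0 0.02 -0.08 0.03 0 0 0.24;0 0.02 -0.08 0.03 0 0 0.36;0 0.02 -0.08 0.03 0 0 0.48;0 0.02 -0.08 0.03 0 0 0.6;0 0.02 -0.08 0.03 0 0 0.72;0 0.02 -0.08 0.03 0 0 0.84;0 0.02 -0.08 0.03 0 0 0.97;0 0.02 -0.08 0.03 0 0 0.97",
)

```text
clock: 33.83
position: [0.5929, 0.028, 0.1342]
eef_rot: [3.117, 0.388, 0.001]
force: [0.3, -0.9, 3.2]
width: 0.0128
finger_force: 59.9
```

```bash
python3 -c "
from h import *
s=sensors.read_state();W=Ro.from_rotvec(s['eef_rot']).as_matrix();print(s['torque'],s['force'],s['position'],np.degrees(np.arctan2(W[1,1],W[0,1])),s['qpos'][6])"
```

```text
[-0.02457313 -0.09394789 -0.0391179 ] [ 0.33477379 -0.94453838  3.23617444] [0.59287426 0.02797381 0.13422943] -75.80888584942883 -1.0025761148813992
```

Turned freely, with the bar at 14° along the pin. Now I ease up to let the lugs catch, to check the lock before letting go.

apply_moves(
  plan="0 0 0 -0.1 0 0 0;0 0 0 -0.2 0 0 0;0 0 0 -0.3 0 0 0;0 0 0 -0.3 0 0 0",
)

```text
clock: 34.33
position: [0.5927, 0.028, 0.1358]
eef_rot: [3.116, 0.385, 0.002]
force: [6.3, -0.3, -7.1]
width: 0.013
finger_force: 58.7
```

The lugs are caught (pulls -7 N at 2.7 mm). I relax and let go.

apply_moves(
  plan="0 0 0 0.2 0 0 0;0 0 0 0.2 0 0 0;3 0 0 0.2 0 0 0;6 0 0 0.2 0 0 0;6 0 0 0.2 0 0 0;6 0 0 0.2 0 0 0;6 0 0 -0.5 0 0 0;6 0 0 -2 0 0 0;6 0 0 -5 0 0 0;6 0 0 -10 0 0 0;6 0 0 -10 0 0 0;6 0 0 -10 0 0 0",
)

```text
clock: 35.83
position: [0.5925, 0.0281, 0.2379]
eef_rot: [-3.117, -0.384, -0.002]
force: [-1.1, 0.1, 0.1]
width: 0.0602
finger_force: 0.0
```

```bash
python3 - <<'E'
from h import *
s=sensors.read_state();print(s["position"],s["force"],s["width"])
st,p,X=look("f","f")
m=(np.hypot(X[...,0]-.593,X[...,1]-.0275)<.03)&(X[...,2]>.145)&(X[...,2]<.17)&(p["color"].max(-1)<90)
P=X[m];print("bar top",np.median(P[:,2]),cv2.minAreaRect((P[:,:2]*1000).astype(np.float32)))
D=np.hypot(X[...,0]-.593,X[...,1]-.0275);Z=X[(D<.024)&(X[...,2]<.14)];print("face z",np.median(Z[:,2]))
E
```

```text
[0.59248375 0.02811623 0.23788218] [-1.07129205  0.06414559  0.10695642] 0.060169564902670745
bar top 0.15875759420622074 ((590.9078979492188, 28.035675048828125), (45.52302551269531, 13.296491622924805), 14.598437309265137)
face z 0.13270410357913798
```

```bash
python3 -c "
from station import r
print(r.finish_job())"
```

```text
the job is handed in; nothing more can be done
None
```

The lamp is assembled in the order asked and handed in: ring, amber shade, then the cap, which is locked with its bar along the red pin at about 14°. The lugs held against a 7 N pull before release, and I moved neither the green shade nor the disc.

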